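Unlock the holder, draw out the platen roller and hold it up level

ROBOT

A 7-joint arm with a two-finger parallel gripper is mounted at the origin on a cart in front of the work surface, level with it; the furniture and walls round the work are solid. World frame = base frame: x ahead of the robot, y to its left, z up, the work surface at z = 0. Lengths are in mm, angles in rad, forces in N, time in s.
With the tool pointing down it reaches from about 375 to 925 mm from the base axis. Payload 3.1 kg.
Tool frame: the origin (TCP) lies between the finger pads; the fingertips stand 17 mm ahead of it and the grasp point (between the pads) lies 2 mm behind it (manip.finger_overhang is the distance from the TCP to the fingertips, in mm); z points along the fingers, y is the line along which they close (so a half turn about z gives the same grasp; the last joint's range is limited). The gripper opens to 85 mm and grips with 20 to 120 N. Pads are 22 mm wide; open, the fingers measure 114 mm over their backs; the gripper's body (76 mm by 85 mm) begins 54 mm behind the grasp point. The pads swing forward as they close: fully open they stand 13 mm farther back than shut.
Start: joints at [-1.224, 0.383, 0.044, 1.598, -0.018, 1.161, -0.05], TCP at [279.66, 586.766, 248.269] pointing down, gripper open.
Joint ranges: [-2.61, 2.61], [-0.41, 2.15], [-1.48, 1.57], [0, 2.5], [-1.57, 4.71], [0.05, 1.97], [-2.85, 2.85]. Speed limits (rad/s): [2.79, 2.79, 3.14, 3.14, 3.14, 3.14, 3.14].

INTERFACE

Orientations are given as a unit quaternion [x, y, z, w].
In Python, from station import state, vision, manip gives the robot as it stands.
- The arm moves only by the shell command python3 -m pendant 'ROWS' [OPENING] [FORCE]. ROWS is JSON, a list of rows, each a list of 6 numbers: the shift along the tool's x, y, z in cm, then the turn, a rotation vector about the tool's x, y, z in degrees. In form: [[tx, ty, tz, rx, ry, rz], ...]. A call has 1 to 20 rows; each row is the pose to reach, as a shift and turn from the pose commanded when the call began, along the tool's axes at that moment; what a row does not reach only later rows make up. A row lasts 1/12 s, in which the tool goes at most 41.7 mm and 7.16 degrees, less where a joint would pass 70% of its speed; a pose out of reach is approached as far as the arm can. A call with a gripper value outside its range is refused whole. OPENING is the opening, from 0 (shut) to 1 (fully open), set as the call begins (- or left out, the last holds). The fingers move at their own pace and stop on an object; FORCE is the grip in N (left out, the last holds). Time passes only in rows, so rows that repeat a pose let the fingers close. It gives the time, the measured TCP pose, the force, the opening and the grip force at its end, in the units of the state.
- state(): the state, without advancing time (a new reading comes with each control period).
- vision.capture(name): name is "scene" or "top" or "wrist"; returns the picture (400x640x3 uint8, red, green, blue); there is no depth.
- vision.get_calibration(name): a dict with "K" (3x3 intrinsics, pixels), "camera_from_world" (4x4, takes a point from world to camera coordinates). Camera axes: x right, y up, looking along -z (the intrinsics and any distortion apply to the point x, -y, -z); pixel columns grow to the right and rows downward; lengths in mm; the calibration is good to about 2 mm. A picture is of the moment at which its call begins: read the wrist's pose just before it. get_calibration takes no time and is no camera call; for the wrist camera it gives the pose at the moment of the call.
- manip.job_done(): hands the job in; it is judged then, once.
The state is a dict: "clock": time; "joints": joint angles; "dq": joint speeds; "tau": joint torques, N m; "tool_pos": TCP position; "eef_rot": TCP orientation; "contact_force": force on the tool from outside, world axes, zero at the start; "torque": the same for the moment, N m; "gripper_width": opening from 0.0 (shut) to 1.0 (fully open); "gripper_force": force on a finger pad.
Only numpy, scipy, OpenCV 4.12 (cv2) and the standard library are available. Lean on these libraries where they do the work, as an engineer would, in place of code of your own. Each camera call takes 0.05 s, during which the arm holds its last target. There are 200 camera calls.

TASK

Release the printer roller that stands slanting in the metal holder: pull the holder's keeper lever over and down until it lies level, in the middle of the notch marked by two studs, and leave it there. Then draw the roller out of its holder along its slant, turn it level and keep it held up in the gripper, its middle clearly more than 20 cm above the bench top, so that it can be checked for flats. The program finishes while still holding the roller up, level and still; leave the other things on the bench where they are.

Things in the scene. Friction and masses are not known exactly. Their poses are not given: they have to be found in the camera images.
- roller_holder: Fixed bare-metal holder: dark base plate 110 x 84 x 10 mm (x -41 to 69 mm) with a slanting aluminium socket block 36 x 36 mm, 48 mm long. Origin on the bench top, straight below the socket mouth. +x to the back (away from the robot at yaw 0, yaw within 0.25 rad), +y left, the lever's side, +z up. The bore slants 45 degrees in the x-z plane: outward is (-0.707, 0, 0.707), up and to the front.
- socket_mouth (a point): Centre of the mouth of the bore, 75 mm above the bench; holder's axes. Square bore 14.4 mm wide, 34 mm deep along the slant.
- lever_pivot (a point): Point on the lever's hinge axis (holder's y axis), in the holder's middle plane, 15 mm behind the socket mouth, 45 mm above the bench; holder's axes. On the left of the block, y 17 to 27 mm, stands a round notched steel rim of 27.5 mm radius about it.
- keeper_lever (a joint): Lever angle, rad: it leans forward from upright by 0.37 + value. At 0.1 to 0.5 (start) its keeper plate bars the roller's upper end. Notches at 0.3, 0.75, 1.20; that at 1.20, between two small round studs, is the release notch: there the lever is level, pointing to the front. It can go past, to a stop at 1.45. About 2 N at the grip moves it; friction holds it where it is left, no snap.
- lever_grip (a point): Centre of the lever's grip, a black bar 14 mm thick, 50 mm long, parallel to the holder's y; 110 mm from the hinge axis, 65 mm left of the middle plane. It swings to the front and down: 130 mm above the bench at 0.3, 45 mm at 1.20. Free all round; its inner end is on the flat arm (y 30 to 36 mm). The arm also carries, 100 mm from the hinge, the keeper plate that reaches over the middle plane.
- platen_roller: The roller to draw out: black rubber, 12 mm thick (its sides to grip face the holder's left and right), rubber 82 mm long, 104 mm with the axle ends, 28 to 49 g. y axis along it, upwards at the start; origin on its surface, 6 mm from its middle.
- roller_mid (a point): Middle of that roller; y axis along the roller. At the start it is 7 mm outside the socket mouth: 48 mm of rubber and 11 mm of axle stand out of the socket, 34 mm of rubber are in it.
- spare_mid (a point): Bystander: a second, like roller lying flat on the bench, to the left of the holder and nearer the robot; middle of it, 6 mm above the bench. Leave it.
- usb_mid (a point): Bystander: orange USB stick 18 x 53 x 8 mm lying to the right of the holder; its middle. Leave it.
- screwdriver_mid (a point): Bystander: screwdriver with yellow handle, 24 x 152 x 24 mm, lying at the front edge of the bench; its middle. Leave it.

How it is judged (in metres and radians):
On the way, in this order (a step that is already met when the one before it is completed fails the run):
1. the keeper lever is in the marked notch while the roller is still in its socket (value of joint keeper_lever between 1.11 and 1.29 rad and distance between roller_mid and socket_mouth below 0.025 m), for 0.2 s.
2. the roller is drawn out of the socket, the lever still in the marked notch (value of joint keeper_lever between 1.11 and 1.29 rad and distance between roller_mid and socket_mouth above 0.065 m), for 0.1 s.
At the end, for the whole second after the job is handed in: The lever is in the marked notch (1.20 rad, within 0.09), and the roller is held between the fingers (over 1 N), clear of the holder, level within 10 degrees, its middle more than 0.20 m above the bench top and at rest (under 0.03 m/s) (value of joint keeper_lever between 1.11 and 1.29 rad and height (world z) of roller_mid above 0.2 m and angle between roller_mid's own y axis and vertical between 1.396 and 1.745 rad and contact force between platen_roller and the fingers above 1 N and contact force between platen_roller and roller_holder below 0.1 N and linear speed of platen_roller below 0.03 m/s and angular speed of platen_roller below 0.3 rad/s); the arm keeps its last pose, push and grip.
It fails at once if a bystander (spare_mid) is moved by more than 3 cm (distance of spare_mid from where it was at the start of the episode above 0.03 m).
It fails at once if a bystander (usb_mid) is moved by more than 3 cm (distance of usb_mid from where it was at the start of the episode above 0.03 m).
It fails at once if a bystander (screwdriver_mid) is moved by more than 3 cm (distance of screwdriver_mid from where it was at the start of the episode above 0.03 m).
It also fails if it takes over 54 s, if anything falls off the work surface, if the arm or the gripper's body presses on something with over 40 N, if the wrist force passes 120 N, or if a joint passes its speed limit or range.

## Working session

There is one attempt and no reset: what is moved stays moved. The work goes in short steps, Python scripts to look and compute and a shell command to move; the robot and the scene stay as the last step left them, time stands still between calls to the robot, and variables do not carry over. Pictures are saved under pics/ and viewed, at most 10 in all, crops included, and the job is handed in when it is done.

```bash
mkdir -p pics; ls
python3 - <<'E'
from station import state, vision, manip
import cv2, numpy as np
s=state(); print(s)
for n in ("scene","top"):
    im=vision.capture(n); cv2.imwrite(f"pics/{n}0.png",im[:,:,::-1])
    c=vision.get_calibration(n); print(n,c)
E
```

```text
pics
{'clock': 0.0, 'joints': array([-1.22383123,  0.38385713,  0.04382709,  1.59960878, -0.01789551,
        1.16119582, -0.04990092]), 'dq': array([ 1.59778596e-03, -1.13115800e-03, -2.47908404e-04, -5.53283954e-04,
        6.07748774e-05,  1.39455629e-03, -8.49016156e-04]), 'tau': array([-2.87568610e-04, -4.33466470e+01,  1.02444403e+00, -2.49516463e+01,
        1.05749207e-02,  1.12703856e-02,  1.49814718e-05]), 'tool_pos': array([279.26765977, 585.93582197, 246.85657537]), 'eef_rot': array([ 2.20511774e-01,  9.75383395e-01, -1.31960194e-03, -2.23335822e-04]), 'contact_force': array([ 0.12870082, -0.12278934, -0.35409599]), 'torque': array([-0.02436951,  0.02163645,  0.03103778]), 'gripper_force': 0.0, 'gripper_width': 1.0010368642077216}
scene {'K': array([[438.65978054,   0.        , 319.91098514],
       [  0.        , 438.65978054, 200.63100662],
       [  0.        ,   0.        ,   1.        ]]), 'camera_from_world': array([[ 7.76603484e-01, -6.29942351e-01, -7.72423687e-03,
        -3.97100301e+02],
       [ 2.89724451e-01,  3.46236070e-01,  8.92289374e-01,
        -2.40606049e+02],
       [-5.59416456e-01, -6.95192936e-01,  4.51397840e-01,
        -6.48357990e+02],
       [ 0.00000000e+00,  0.00000000e+00,  0.00000000e+00,
         1.00000000e+00]])}
top {'K': array([[415.52813613,   0.        , 319.91035197],
       [  0.        , 415.52813613, 200.05460315],
       [  0.        ,   0.        ,   1.        ]]), 'camera_from_world': array([[ 5.00155299e-03, -9.99979336e-01,  4.03890447e-03,
        -1.39875077e+01],
       [ 9.88045686e-01,  5.56411511e-03,  1.54060904e-01,
        -5.48367228e+02],
       [-1.54080194e-01,  3.22007836e-03,  9.88053098e-01,
        -9.98311451e+02],
       [ 0.00000000e+00,  0.00000000e+00,  0.00000000e+00,
         1.00000000e+00]])}
```

View pics/scene0.png

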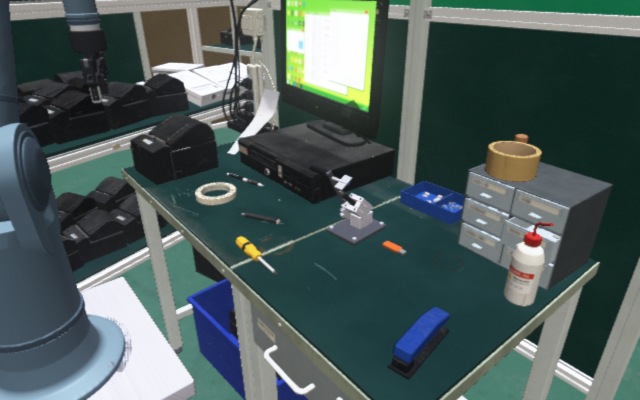

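View pics/top0.png

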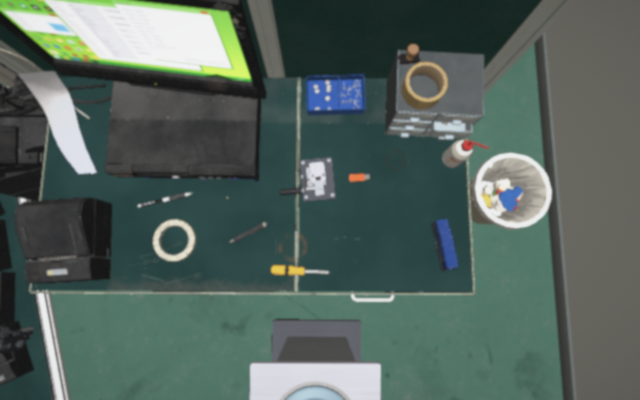

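The scene view shows the holder near (357,222) and the spare roller at (262,217). In the top view the holder plate is at about (318,179) and the lever grip at (290,190). I'll enlarge both views of the holder.

Run:
```python
import cv2, numpy as np
a=cv2.imread("pics/scene0.png")[165:250,315:400]; b=cv2.imread("pics/top0.png")[145:215,270:340]
a=cv2.resize(a,(400,400),interpolation=cv2.INTER_CUBIC);b=cv2.resize(b,(400,400),interpolation=cv2.INTER_CUBIC)
cv2.imwrite("pics/crop0.png",np.clip(np.hstack([a,b])*1.5,0,255).astype(np.uint8))
```

```text
(no output)
```

View pics/crop0.png

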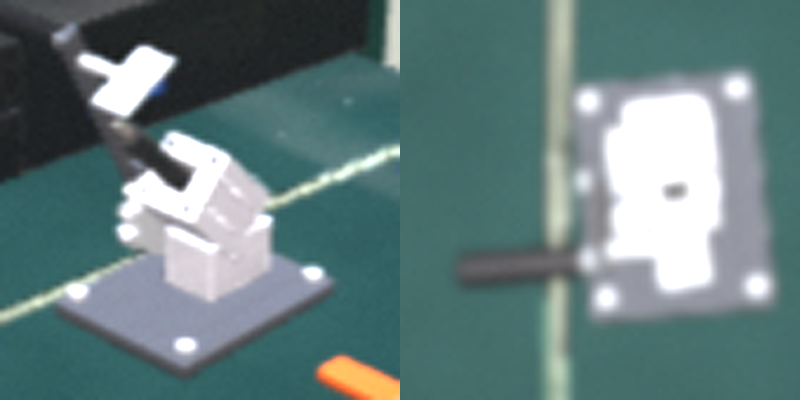

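The crop shows the plate corners in the top half at (577,80), (750,72), (775,308) and (593,320), and the grip ends at (458,270) and (578,262). In the scene half the corners are at (60,310), (183,375) and (332,283). I'll fit the holder pose and lever angle to these.

```bash
cat > h.py <<'E'
import numpy as np
from station import state, vision, manip
from scipy.spatial.transform import Rotation as R
def proj(c,P):
    P=np.atleast_2d(P); T=c["camera_from_world"]; q=P@T[:3,:3].T+T[:3,3]
    q=q*[1,-1,-1]; p=q@c["K"].T; return p[:,:2]/p[:,2:]
def hw(h,P): # holder->world
    return R.from_euler('z',h[2]).apply(np.atleast_2d(P))+[h[0],h[1],0]
def grip(v,y=65,r=110): 
    a=.37+v; return np.array([15-r*np.sin(a),y,45+r*np.cos(a)])
def rows(P,rot=None): # deltas from current measured TCP to world pose
    s=state(); R0=R.from_quat(s["eef_rot"]); d=R0.inv().apply(np.array(P)-s["tool_pos"])/10
    r=(R0.inv()*rot).as_rotvec(degrees=True) if rot is not None else np.zeros(3)
    return d.round(2), r.round(1)
def toolrot(z,y):
    z=np.array(z,float);z/=np.linalg.norm(z);y=np.array(y,float);y-=z*(y@z);y/=np.linalg.norm(y)
    return R.from_matrix(np.column_stack([np.cross(y,z),y,z]))
E
python3 - <<'E'
from h import *
from scipy.optimize import least_squares
ct,cs=(vision.get_calibration(n) for n in("top","scene"))
t=np.array([[177,80],[350,72],[375,308],[193,320],[58,270],[170,263]])/5.714+[270,145]
s=np.array([[60,310],[183,375],[332,283]])/4.706+[315,165]
C=lambda x,y:[x,y,10]
def f(p):
    g=hw(p,[C(69,42),C(69,-42),C(-41,-42),C(-41,42),grip(p[3],90),grip(p[3],42)])
    q=hw(p,[C(-41,42),C(-41,-42),C(69,-42)])
    return np.r_[(proj(ct,g)-t).ravel(),(proj(cs,q)-s).ravel()]
r=least_squares(f,[600,0,0,.3]);print(r.x,r.fun.reshape(-1,2).round(1))
h=r.x; print(hw(h,[grip(h[3]),[0,0,75]]))
from numpy.linalg import inv
# spare, screwdriver on table: backproject top pixel at z
def bp(c,u,z):
    T=inv(c["camera_from_world"]);d=inv(c["K"])@[*u,1]*[1,-1,-1];d=T[:3,:3]@d;o=T[:3,3];return o+d*(z-o[2])/d[2]
for u,z in[((248,233),6),((230,241),6),((266,224),6),((288,270),12),((272,270),12),((328,272),5),((359,178),5)]:print(u,bp(ct,u,z).round())
E
```

```text
[ 5.95296711e+02 -7.97024954e+00  8.50819349e-02  1.28780288e-01] [[-0.3  0.7]
 [ 1.4 -0.4]
 [ 0.6 -0.5]
 [ 0.  -0. ]
 [ 0.5  0.1]
 [ 2.  -0.3]
 [-2.7 -2.5]
 [-0.7 -1.8]
 [ 0.6 -0.7]]
[[552.29010794  53.59778761 141.59833371]
 [595.29671137  -7.97024954  75.        ]]
(248, 233) [468. 172.   6.]
(230, 241) [447. 218.   6.]
(266, 224) [491. 127.   6.]
(288, 270) [375.  68.  12.]
(272, 270) [375. 108.  12.]
(328, 272) [370. -33.   5.]
(359, 178) [ 613. -113.    5.]
```

Run:
```python
from h import *
h=[595.3,-8,.085]; Rz=R.from_euler('z',h[2])
g=hw(h,grip(.13,70))[0]; t=.4
rot=toolrot(Rz.apply([np.sin(t),0,-np.cos(t)]),Rz.apply([np.cos(t),0,np.sin(t)]))
P=g-100*rot.as_matrix()[:,2]; print(g,P,rows(P,rot))
```

```text
[551.75659512  58.54350955 141.53408181] [512.95535359  55.23743806 233.64018121] (array([-43.92, -37.86,   1.43]), array([-20.9, -11.8,  58.8]))
```

```bash
python3 -m pendant '[[-44,-38,1.4,-21,-12,59],[-44,-38,1.4,-21,-12,59],[-44,-38,1.4,-21,-12,59],[-44,-38,1.4,-21,-12,59],[-44,-38,1.4,-21,-12,59],[-44,-38,1.4,-21,-12,59],[-44,-38,1.4,-21,-12,59],[-44,-38,1.4,-21,-12,59],[-44,-38,1.4,-21,-12,59],[-44,-38,1.4,-21,-12,59],[-44,-38,1.4,-21,-12,59],[-44,-38,1.4,-21,-12,59],[-44,-38,1.4,-21,-12,59],[-44,-38,1.4,-21,-12,59],[-44,-38,1.4,-21,-12,59],[-44,-38,1.4,-21,-12,59],[-44,-38,1.4,-21,-12,59],[-44,-38,1.4,-21,-12,59],[-44,-38,1.4,-21,-12,59],[-44,-38,1.4,-21,-12,59]]' 0.6
python3 - <<'E'
from h import *
import cv2,pickle
s=state();c=vision.get_calibration("wrist"); im=vision.capture("wrist"); print(s["tool_pos"],s["eef_rot"],s["joints"].round(2))
pickle.dump(c,open("cw1.pkl","wb"))
h=[595.3,-8,.085]
cv2.imwrite("pics/w1.png",im[:,:,::-1])
print(proj(c,hw(h,[grip(.13,40),grip(.13,90),[0,0,75],[-41,42,10],[-41,-42,10]])).round())
E
```

```text
clock: 1.77
tool_pos: [512.9, 56.1, 234.1]
eef_rot: [0.663, 0.722, 0.148, 0.135]
contact_force: [-0.9, 0.0, -0.1]
gripper_width: 0.6
gripper_force: 0.0
[512.88270681  56.07571175 234.09193822] [0.66277275 0.72156895 0.14774407 0.13506376] [-0.92 -0.13  0.67  2.24  0.24  0.62 -0.32]
[[316. 246.]
 [316. 188.]
 [324. 252.]
 [273. 206.]
 [275. 267.]]
```

View pics/w1.png

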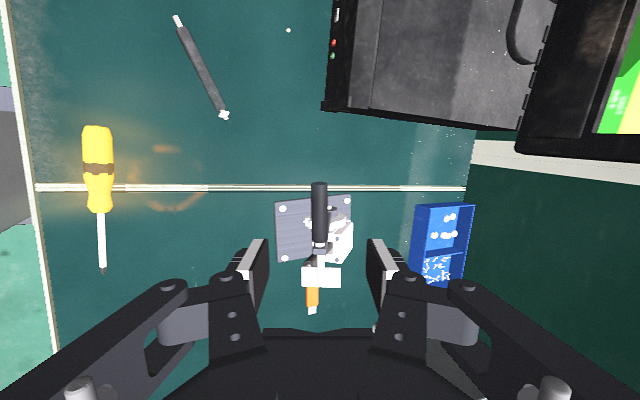

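The wrist view agrees with the fit to within 3–4 px: the grip bar runs from (320,184) to (320,246), and the plate corners are at (276,203), (278,263) and (351,195). I'll refit with these points included.

Run:
```python
from h import *
import pickle
from scipy.optimize import least_squares
ct,cs=(vision.get_calibration(n) for n in("top","scene"));cw=pickle.load(open("cw1.pkl","rb"))
t=np.array([[177,80],[350,72],[375,308],[193,320],[58,270]])/5.714+[270,145]
s=np.array([[60,310],[183,375],[332,283]])/4.706+[315,165]
w=np.array([[276,203],[278,263],[351,195],[320,184]])
C=lambda x,y:[x,y,10]
def f(p):
    A=hw(p,[C(69,42),C(69,-42),C(-41,-42),C(-41,42),grip(p[3],90)])
    q=hw(p,[C(-41,42),C(-41,-42),C(69,-42)])
    return np.r_[(proj(ct,A)-t).ravel(),(proj(cs,q)-s).ravel(),(proj(cw,A[[3,2,0,4]])-w).ravel()]
r=least_squares(f,[600,0,0,.3],loss='soft_l1');print(r.x,r.fun.reshape(-1,2).round(1))
h=r.x; Rz=R.from_euler('z',h[2]); g=hw(h,grip(h[3],72))[0]; t=.4
rot=toolrot(Rz.apply([np.sin(t),0,-np.cos(t)]),Rz.apply([np.cos(t),0,np.sin(t)]))
print(g,hw(h,[0,0,75]),rows(g,rot))
```

```text
[ 5.97476085e+02 -4.89525006e+00  8.51989751e-02  1.26220319e-01] [[-1.4 -0.2]
 [ 0.2 -1.2]
 [-0.6 -1.3]
 [-1.1 -0.9]
 [-0.9 -1. ]
 [-2.8 -3.4]
 [-0.9 -2.8]
 [ 0.3 -1.6]
 [-1.2  0.7]
 [-0.8  1.9]
 [ 0.6  0.7]
 [-0.3  0.4]]
[554.11316748  63.66342042 141.73272013] [[597.47608479  -4.89525006  75.        ]] (array([ 0.43,  0.21, 10.13]), array([ 0.2, -0. , -0.1]))
```

```bash
python3 -m pendant '[[0.2,0.1,3,0,0,0],[0.4,0.2,6,0,0,0],[0.4,0.2,8,0,0,0],[0.4,0.2,10.1,0,0,0],[0.4,0.2,10.1,0,0,0],[0.4,0.2,10.1,0,0,0]]' 0.6 && python3 -m pendant '[[0,0,0,0,0,0],[0,0,0,0,0,0],[0,0,0,0,0,0],[0,0,0,0,0,0],[0,0,0,0,0,0],[0,0,0,0,0,0],[0,0,0,0,0,0],[0,0,0,0,0,0]]' 0 20
python3 - <<'E'
from h import *
import cv2
cv2.imwrite("pics/w2.png",vision.capture("wrist")[:,:,::-1])
# arc plan: lever v from .126; tool tilt from .4 to ~.9
h=[597.5,-4.9,.0852];Rz=R.from_euler('z',h[2])
s=state();R0=R.from_quat(s["eef_rot"])
a0=.37+.126
for f in np.linspace(.1,1,10):
    v=.126+(1.2-.126)*f;t=f*.5
    d=R0.inv().apply(Rz.apply(grip(v)-grip(.126)))/10
    rr=(R0.inv()*R.from_rotvec(Rz.apply([0,-t,0]))*R0).as_rotvec(degrees=True)
    print(d.round(2).tolist(),rr.round(1).tolist())
E
```

```text
clock: 2.32
tool_pos: [553.5, 62.0, 140.9]
eef_rot: [0.664, 0.721, 0.146, 0.135]
contact_force: [-0.6, 0.4, 1.2]
gripper_width: 0.602
gripper_force: 0.0
clock: 2.98
tool_pos: [554.5, 62.4, 143.4]
eef_rot: [0.664, 0.72, 0.149, 0.135]
contact_force: [-5.1, -0.4, 8.2]
gripper_width: 0.152
gripper_force: 20.3
[-0.0, -1.17, 0.17] [-2.9, 0.0, -0.0]
[-0.01, -2.31, 0.47] [-5.7, 0.0, -0.0]
[-0.01, -3.42, 0.88] [-8.6, 0.0, -0.0]
[-0.02, -4.47, 1.41] [-11.5, 0.0, -0.0]
[-0.02, -5.46, 2.06] [-14.3, 0.1, -0.0]
[-0.03, -6.38, 2.8] [-17.2, 0.1, -0.0]
[-0.03, -7.21, 3.64] [-20.1, 0.1, -0.0]
[-0.04, -7.95, 4.56] [-22.9, 0.1, -0.0]
[-0.04, -8.58, 5.56] [-25.8, 0.1, -0.0]
[-0.04, -9.1, 6.62] [-28.6, 0.1, -0.0]
```

View pics/w2.png

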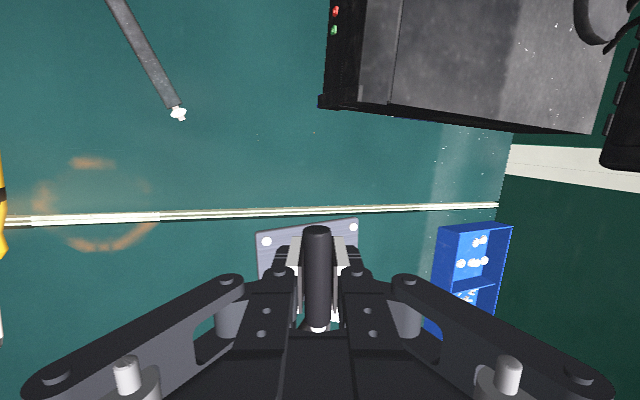

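The bar is centred between the pads at about (318,265). Now I'll swing the lever along the arc.

```bash
python3 -m pendant '[[0,-0.6,0.1,-1.4,0,0],[0,-1.2,0.2,-2.9,0,0],[0,-1.8,0.3,-4.3,0,0],[0,-2.3,0.5,-5.7,0,0],[0,-2.9,0.7,-7.2,0,0],[0,-3.4,0.9,-8.6,0,0],[0,-4,1.15,-10,0,0],[0,-4.5,1.4,-11.5,0,0],[0,-5,1.7,-13,0,0],[0,-5.5,2.1,-14.3,0,0],[0,-5.9,2.4,-15.8,0,0],[0,-6.4,2.8,-17.2,0,0],[0,-6.8,3.2,-18.6,0,0],[0,-7.2,3.6,-20,0,0],[0,-7.6,4.1,-21.5,0,0],[0,-7.95,4.6,-23,0,0],[0,-8.3,5.1,-24.4,0,0],[0,-8.6,5.6,-25.8,0,0],[0,-8.6,5.6,-25.8,0,0]]'
python3 - <<'E'
from h import *
h=[597.5,-4.9,.0852];Rz=R.from_euler('z',h[2])
s=state();p=Rz.inv().apply(s["tool_pos"]-[h[0],h[1],0]);print(p,np.arctan2(15-p[0],p[2]-45)-.37,np.hypot(15-p[0],p[2]-45),s["contact_force"])
print(Rz.inv().apply(R.from_quat(s["eef_rot"]).as_matrix()[:,2]))
print(rows(hw(h,grip(1.2,p[1]))[0]))
E
```

```text
clock: 4.62
tool_pos: [500.2, 98.5, 148.5]
eef_rot: [0.648, 0.686, 0.226, 0.242]
contact_force: [0.3, 0.0, -0.6]
gripper_width: 0.004
gripper_force: 0.0
[-88.14490262 111.33520409 148.53660659] 0.41350295998016917 146.14615917261438 [ 0.31573165  0.03276497 -0.63737582]
[ 0.62268603 -0.05698025 -0.78039436]
(array([ 0.38, -6.99,  7.65]), array([0., 0., 0.]))
```

```bash
python3 -m pendant '[[0,0,0,0,0,0],[0,0,0,0,0,0]]'
python3 - <<'E'
from h import *
import cv2
print(state()["joints"].round(2),state()["dq"].round(2))
a=vision.capture("scene")[165:265,280:410];b=vision.capture("wrist")
a=cv2.resize(a,(520,400),interpolation=cv2.INTER_CUBIC);b=b[150:400,180:460]
cv2.imwrite("pics/s3.png",np.hstack([a,cv2.resize(b,(280,400))])[:,:,::-1])
E
```

```text
clock: 4.78
tool_pos: [500.3, 97.6, 148.5]
eef_rot: [0.648, 0.686, 0.226, 0.243]
contact_force: [0.1, -0.7, 0.4]
gripper_width: 0.001
gripper_force: 0.0
[-1.86  0.3   1.57  2.5  -1.57  0.05  1.22] [ 0.02 -0.01  0.01  0.01 -0.   -0.01  0.  ]
```

View pics/s3.png

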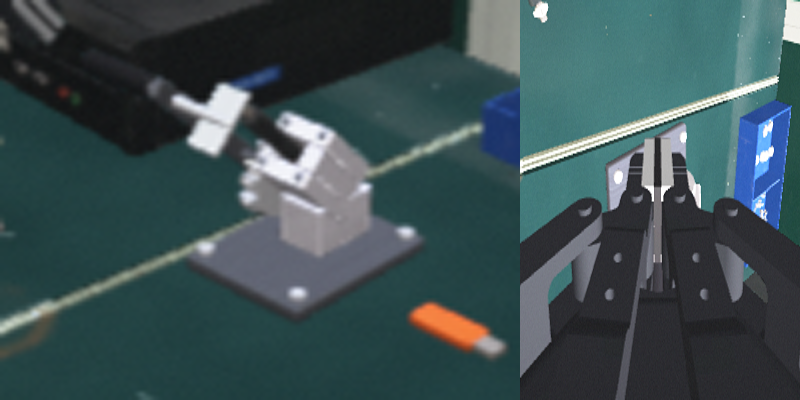

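The lever has moved part way, but the arm folded into its joint limits because the forward tilt at this reach is bad, and the grip slipped. I'll back off up and out with the tool pointing down, then push the lever with closed fingertips instead.

Run:
```python
from h import *
h=[597.5,-4.9,.0852];Rz=R.from_euler('z',h[2])
rot=toolrot([0,0,-1],Rz.apply([0,1,0]))
print(rows([500,97,250]),rows([620,90,300],rot))
```

```text
(array([-0.37,  6.32, -7.95]), array([0., 0., 0.])) (array([-1.76, 18.76, -4.36]), array([ 27.9,  32.7, -87.9]))
```

```bash
python3 -m pendant '[[-0.2,3,-4,0,0,0],[-0.4,6,-8,0,0,0],[-0.4,6,-8,0,0,0],[-0.4,6,-8,0,0,0]]' 0; python3 -m pendant '[[0,0,0,0,0,0]]'
python3 - <<'E'
from h import *
h=[597.5,-4.9,.0852];Rz=R.from_euler('z',h[2])
rot=toolrot([0,0,-1],Rz.apply([0,1,0]))
print(state()["joints"].round(2),rows([620,90,300],rot))
E
```

```text
clock: 5.22
tool_pos: [515.8, 104.5, 160.9]
eef_rot: [0.649, 0.686, 0.226, 0.239]
contact_force: [-0.5, -0.9, -0.1]
gripper_width: 0.003
gripper_force: 0.0
clock: 5.3
tool_pos: [517.0, 105.2, 162.0]
eef_rot: [0.648, 0.687, 0.227, 0.24]
contact_force: [0.8, 0.5, -0.4]
gripper_width: -0.001
gripper_force: 0.0
[-1.86  0.28  1.57  2.45 -0.83  0.07  0.49] (array([-2.49, 16.54, -4.38]), array([ 28. ,  32.4, -87.7]))
```

```bash
python3 -m pendant '[[-2.5,16.5,-4.4,28,32.4,-87.7],[-2.5,16.5,-4.4,28,32.4,-87.7],[-2.5,16.5,-4.4,28,32.4,-87.7],[-2.5,16.5,-4.4,28,32.4,-87.7],[-2.5,16.5,-4.4,28,32.4,-87.7],[-2.5,16.5,-4.4,28,32.4,-87.7],[-2.5,16.5,-4.4,28,32.4,-87.7],[-2.5,16.5,-4.4,28,32.4,-87.7],[-2.5,16.5,-4.4,28,32.4,-87.7],[-2.5,16.5,-4.4,28,32.4,-87.7],[-2.5,16.5,-4.4,28,32.4,-87.7],[-2.5,16.5,-4.4,28,32.4,-87.7],[-2.5,16.5,-4.4,28,32.4,-87.7],[-2.5,16.5,-4.4,28,32.4,-87.7],[-2.5,16.5,-4.4,28,32.4,-87.7],[-2.5,16.5,-4.4,28,32.4,-87.7],[-2.5,16.5,-4.4,28,32.4,-87.7],[-2.5,16.5,-4.4,28,32.4,-87.7]]'
python3 - <<'E'
from h import *
h=[597.5,-4.9,.0852];Rz=R.from_euler('z',h[2])
rot=toolrot([0,0,-1],Rz.apply([0,1,0]))
print(state()["joints"].round(2),rows([620,90,300],rot))
E
```

```text
clock: 6.8
tool_pos: [618.1, 90.1, 298.4]
eef_rot: [-0.042, 0.999, 0.001, -0.001]
contact_force: [0.6, 0.0, 0.5]
gripper_width: -0.005
gripper_force: 0.0
[-0.92  0.41  0.93  1.64 -0.35  1.27  1.73] (array([-0.19, -0.03, -0.16]), array([ 0.2, -0.1, -0.1]))
```

Run:
```python
from h import *
import cv2,pickle
h=[597.5,-4.9,.0852]
c=vision.get_calibration("wrist");b=vision.capture("wrist");a=vision.capture("top")[145:215,270:340]
pickle.dump(c,open("cw4.pkl","wb"))
a=cv2.resize(a,(300,300),interpolation=cv2.INTER_CUBIC)
p=np.zeros((400,300,3),np.uint8);p[:300]=a
cv2.imwrite("pics/s4.png",np.hstack([p,b[:,100:580]])[:,:,::-1])
print("offset wrist col +200")
ct=vision.get_calibration("top")
for v in (.1,.5,.7,.9,1.1,1.2): print(v,(proj(c,hw(h,[grip(v,90),grip(v,40)]))+[200,0]).round().tolist(),((proj(ct,hw(h,[grip(v,90)]))-[270,145])*300/70).round().tolist())
```

```text
offset wrist col +200
0.1 [[512.0, 129.0], [459.0, 129.0]] [[39.0, 193.0]]
0.5 [[512.0, 94.0], [462.0, 94.0]] [[48.0, 264.0]]
0.7 [[512.0, 83.0], [465.0, 83.0]] [[52.0, 291.0]]
0.9 [[512.0, 77.0], [468.0, 77.0]] [[56.0, 311.0]]
1.1 [[513.0, 76.0], [470.0, 76.0]] [[60.0, 322.0]]
1.2 [[513.0, 77.0], [472.0, 77.0]] [[62.0, 325.0]]
```

View pics/s4.png

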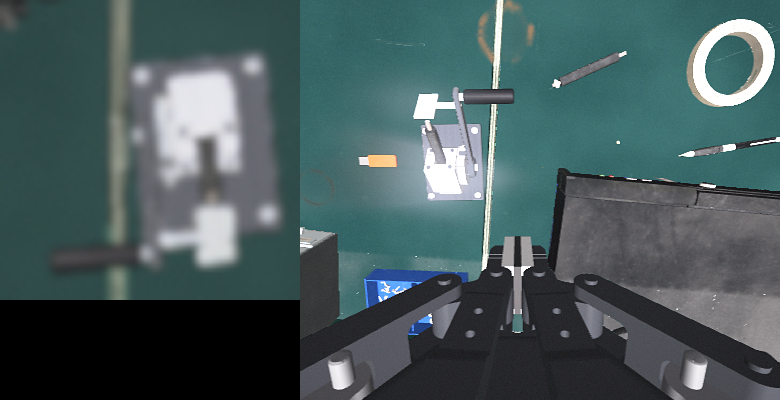

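The bar now runs from (466,97) to (513,97) in the wrist half, so the lever is at about 0.47 and the roller is still in its socket. I'll position closed fingertips above the bar.

Run:
```python
from h import *
h=[597.5,-4.9,.0852];Rz=R.from_euler('z',h[2])
rot=toolrot([0,0,-1],Rz.apply([0,1,0]))
tgt=lambda v,dz=0: hw(h,grip(v,70)+[5,0,24+dz])[0]
print(rows(tgt(.47,15),rot))
p0=tgt(.47,15)
for v in [.47,.55,.65,.75,.85,.95,1.05,1.1,1.15,1.2]: print(v,(rot.inv().apply(tgt(v)-p0)/10).round(2))
```

```text
(array([ 9.  , -2.29, 14.13]), array([ 0.1, -0.1, -0.1]))
0.47 [0.  0.  1.5]
0.55 [ 0.56 -0.    2.18]
0.65 [ 1.18 -0.    3.09]
0.75 [ 1.71 -0.    4.05]
0.85 [ 2.14 -0.    5.06]
0.95 [ 2.46 -0.    6.11]
1.05 [ 2.68 -0.    7.19]
1.1 [ 2.75 -0.    7.74]
1.15 [ 2.79 -0.    8.28]
1.2 [2.81 0.   8.83]
```

```bash
python3 -m pendant '[[3,-0.8,3,0,0,0],[6,-1.5,6,0,0,0],[9,-2.3,9,0,0,0],[9,-2.3,11.5,0,0,0],[9,-2.3,14.1,0,0,0],[9,-2.3,14.1,0,0,0],[9,-2.3,14.1,0,0,0]]' 0 && python3 -m pendant '[[0,0,0.8,0,0,0],[0,0,1.5,0,0,0],[0.3,0,1.8,0,0,0],[0.6,0,2.2,0,0,0],[0.9,0,2.6,0,0,0],[1.2,0,3.1,0,0,0],[1.5,0,3.6,0,0,0],[1.7,0,4,0,0,0],[1.9,0,4.5,0,0,0],[2.1,0,5,0,0,0],[2.1,0,5,0,0,0]]'; python3 -c "
from h import *;print(state()['joints'].round(2))"
```

```text
clock: 7.48
tool_pos: [529.1, 59.4, 157.3]
eef_rot: [-0.042, 0.999, 0.0, -0.002]
contact_force: [0.3, 0.2, 0.1]
gripper_width: 0.003
gripper_force: 0.0
clock: 8.4
tool_pos: [508.1, 57.9, 106.5]
eef_rot: [-0.042, 0.999, -0.0, -0.002]
contact_force: [0.4, -0.6, -0.2]
gripper_width: -0.001
gripper_force: 0.0
[-0.92  0.43  0.86  2.07 -0.43  0.84  1.85]
```

```bash
python3 -m pendant '[[0.2,0,0.5,0,0,0],[0.35,0,1,0,0,0],[0.45,0,1.6,0,0,0],[0.55,0,2.2,0,0,0],[0.6,0,2.7,0,0,0],[0.6,0,2.7,0,0,0]]'
python3 - <<'E'
from h import *
import cv2
h=[597.5,-4.9,.0852]
c=vision.get_calibration("wrist");b=vision.capture("wrist");a=vision.capture("scene")[165:265,280:410]
a=cv2.resize(a,(390,300),interpolation=cv2.INTER_CUBIC)
p=np.zeros((400,390,3),np.uint8);p[:300]=a
cv2.imwrite("pics/s5.png",np.hstack([p,b[:,180:580]])[:,:,::-1])
for v in (.5,.7,.9,1.1,1.2): print(v,(proj(c,hw(h,[grip(v,90),grip(v,40)]))+[210,0]).round().tolist(),((proj(vision.get_calibration("scene"),hw(h,[grip(v,90),grip(v,40)]))-[280,165])*3).round().tolist())
E
```

```text
clock: 8.9
tool_pos: [502.8, 57.5, 79.6]
eef_rot: [-0.042, 0.999, -0.0, -0.001]
contact_force: [-0.2, -0.0, 0.7]
gripper_width: -0.004
gripper_force: 0.0
0.5 [[576.0, 360.0], [443.0, 360.0]] [[60.0, 49.0], [108.0, 71.0]]
0.7 [[570.0, 303.0], [453.0, 303.0]] [[47.0, 78.0], [95.0, 100.0]]
0.9 [[565.0, 263.0], [462.0, 263.0]] [[39.0, 107.0], [86.0, 130.0]]
1.1 [[560.0, 238.0], [470.0, 238.0]] [[36.0, 135.0], [82.0, 159.0]]
1.2 [[558.0, 231.0], [474.0, 230.0]] [[36.0, 149.0], [82.0, 173.0]]
```

View pics/s5.png

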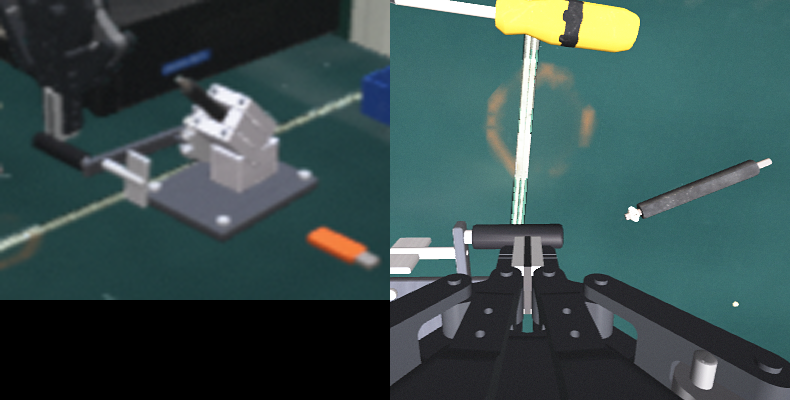

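The lever is at about 1.1, with the bar at rows 226–248 in the wrist half and the fingertips on top of it. One more centimetre down, then lift off.

```bash
python3 -m pendant '[[0,0,0.35,0,0,0],[0.1,0,0.7,0,0,0],[0.1,0,1.05,0,0,0],[0.1,0,1.05,0,0,0],[0.1,0,1.05,0,0,0]]'
python3 - <<'E'
from h import *
s=state(); h=[597.5,-4.9,.0852];Rz=R.from_euler('z',h[2])
U=np.array([-.7071,0,.7071]); t=-np.deg2rad(30)
rot=toolrot(Rz.apply([np.sin(t),0,-np.cos(t)]),Rz.apply([0,1,0]))
g=hw(h,np.array([0,0,75])+30*U)[0]
R0=R.from_quat(s["eef_rot"]);pre=g-90*rot.as_matrix()[:,2]
print(s["tool_pos"],g,pre,rows(pre,rot))
E
```

```text
clock: 9.42
tool_pos: [502.0, 57.5, 70.1]
eef_rot: [-0.043, 0.999, 0.0, -0.001]
contact_force: [0.1, 0.0, -0.1]
gripper_width: -0.0
gripper_force: 0.0
[502.00206314  57.48581914  70.08131293] [576.36394644  -6.70516179  96.213     ] [621.20071682  -2.87579864 174.15528634] (array([-11.34,  -7.02, -10.44]), array([ 0. , 29.8,  0. ]))
```

```bash
python3 -m pendant '[[0,0,-4,0,0,0],[0,0,-8,0,0,0],[0,0,-12,0,0,0],[-3,-2,-14,0,6,0],[-6,-4,-14,0,12,0],[-9,-6,-14,0,18,0],[-11.3,-7,-14,0,25,0],[-11.3,-7,-12,0,30,0],[-11.3,-7,-10.4,0,30,0],[-11.3,-7,-10.4,0,30,0],[-11.3,-7,-10.4,0,30,0]]' 0.45
python3 - <<'E'
from h import *
import cv2
h=[597.5,-4.9,.0852]
c=vision.get_calibration("wrist");b=vision.capture("wrist");a=vision.capture("scene")[165:265,280:410]
a=cv2.resize(a,(390,300),interpolation=cv2.INTER_CUBIC)
p=np.zeros((400,390,3),np.uint8);p[:300]=a
cv2.imwrite("pics/s6.png",np.hstack([p,b[:,120:520]])[:,:,::-1])
print(state()["tool_pos"],state()["joints"].round(2))
U=np.array([-.7071,0,.7071]);m=np.array([0,0,75])
print((proj(c,hw(h,[m,m+30*U,m+48*U,m+59*U,grip(1.2,90),grip(1.2,40)]))+[270,0]).round().tolist())
E
```

```text
clock: 10.33
tool_pos: [619.1, -2.5, 172.7]
eef_rot: [-0.041, 0.964, -0.011, -0.261]
contact_force: [0.3, -0.2, 0.7]
gripper_width: 0.448
gripper_force: 0.0
[620.30912432  -2.71100438 175.94165586] [-0.55  0.86  0.81  1.36 -0.43  1.67  1.95]
[[585.0, 246.0], [584.0, 215.0], [584.0, 195.0], [584.0, 182.0], [673.0, 156.0], [624.0, 156.0]]
```

View pics/s6.png

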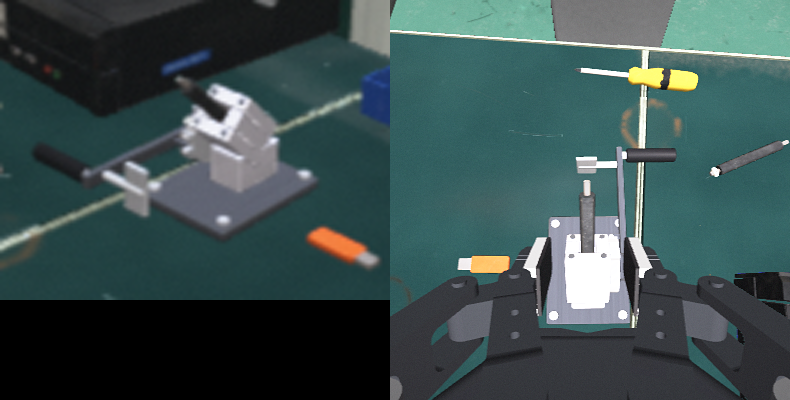

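The lever bar lies at (626–675,155), matching the prediction for 1.20. The roller at column 587 is centred between the fingers at 543 and 632. I'll descend and grip.

```bash
python3 -m pendant '[[0,0,3,0,0,0],[0,0,6,0,0,0],[0,0,8,0,0,0],[0,0,9.2,0,0,0],[0,0,9.2,0,0,0],[0,0,9.2,0,0,0]]' 0.45 && python3 -m pendant '[[0,0,0,0,0,0],[0,0,0,0,0,0],[0,0,0,0,0,0],[0,0,0,0,0,0],[0,0,0,0,0,0],[0,0,0,0,0,0],[0,0,0,0,0,0],[0,0,0,0,0,0]]' 0 40
python3 - <<'E'
from h import *
s=state();h=[597.5,-4.9,.0852];Rz=R.from_euler('z',h[2]);R0=R.from_quat(s["eef_rot"])
print(R0.inv().apply(Rz.apply([-.7071,0,.7071])),s["torque"])
E
```

```text
clock: 10.93
tool_pos: [575.4, -6.2, 96.2]
eef_rot: [-0.041, 0.965, -0.011, -0.258]
contact_force: [0.2, 0.2, -0.6]
gripper_width: 0.452
gripper_force: 0.0
clock: 11.6
tool_pos: [576.8, -6.7, 96.3]
eef_rot: [-0.041, 0.965, -0.011, -0.258]
contact_force: [0.8, 0.8, 5.1]
gripper_width: 0.13
gripper_force: 43.6
[ 9.65582510e-01  3.80726860e-04 -2.60059784e-01] [ 0.17368957 -0.26001913 -0.01516904]
```

Gripped (opening 0.13, about 11 mm). Drawing it out along the slant, 9 cm.

```bash
python3 -m pendant '[[0.5,0,-0.13,0,0,0],[1,0,-0.26,0,0,0],[1.5,0,-0.4,0,0,0],[2,0,-0.53,0,0,0],[2.5,0,-0.67,0,0,0],[3,0,-0.8,0,0,0],[3.7,0,-1,0,0,0],[4.4,0,-1.18,0,0,0],[5.2,0,-1.4,0,0,0],[6,0,-1.6,0,0,0],[7,0,-1.87,0,0,0],[8,0,-2.14,0,0,0],[9,0,-2.4,0,0,0],[9,0,-2.4,0,0,0],[9,0,-2.4,0,0,0]]'
python3 - <<'E'
from h import *
h=[597.5,-4.9,.0852];Rz=R.from_euler('z',h[2])
t=np.deg2rad(15);rot=toolrot(Rz.apply([np.sin(t),0,-np.cos(t)]),Rz.apply([0,1,0]))
print(rows([560,0,300],rot),state()["joints"].round(2))
E
```

```text
clock: 12.85
tool_pos: [509.4, -12.3, 161.1]
eef_rot: [-0.041, 0.965, -0.01, -0.259]
contact_force: [0.5, 0.4, -0.3]
gripper_width: 0.127
gripper_force: 42.9
(array([  2.49,   0.81, -14.6 ]), array([  0.1, -45. ,  -0. ])) [-0.68  0.7   0.86  1.69 -0.38  1.51  1.97]
```

```bash
python3 -m pendant '[[0.5,0.2,-3,0,0,0],[1,0.4,-6,0,-5,0],[1.5,0.6,-9,0,-11,0],[2,0.8,-12,0,-17,0],[2.5,0.8,-14.6,0,-23,0],[2.5,0.8,-14.6,0,-29,0],[2.5,0.8,-14.6,0,-35,0],[2.5,0.8,-14.6,0,-40,0],[2.5,0.8,-14.6,0,-45,0],[2.5,0.8,-14.6,0,-45,0],[2.5,0.8,-14.6,0,-45,0],[2.5,0.8,-14.6,0,-45,0],[2.5,0.8,-14.6,0,-45,0]]'
python3 - <<'E'
from h import *
import cv2
h=[597.5,-4.9,.0852]
print(state()["joints"].round(2),np.abs(state()["dq"]).max())
b=vision.capture("wrist");a=vision.capture("scene")[80:280,240:440]
cv2.imwrite("pics/s7.png",np.hstack([cv2.resize(a,(400,400),interpolation=cv2.INTER_CUBIC),b[:,120:520]])[:,:,::-1])
E
```

```text
clock: 13.93
tool_pos: [561.7, 0.3, 300.1]
eef_rot: [-0.042, 0.991, 0.004, 0.13]
contact_force: [0.2, -0.1, -0.4]
gripper_width: 0.127
gripper_force: 42.8
[-1.16 -0.02  1.1   1.98  0.02  0.92  1.59] 0.01693975780261124
```

View pics/s7.png

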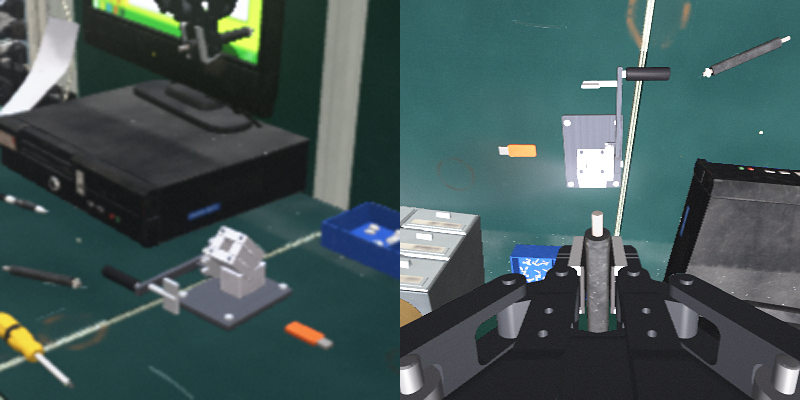

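The roller is held free of the holder, with its axle tip at (598,212) and rubber end at (598,235) in the wrist half. The lever is unchanged. I'll check that the roller is level against the expected pixels.

Run:
```python
from h import *
h=[597.5,-4.9,.0852];Rz=R.from_euler('z',h[2])
s=state();R0=R.from_quat(s["eef_rot"]);T=s["tool_pos"]-2*R0.as_matrix()[:,2]
cw,cs=vision.get_calibration("wrist"),vision.get_calibration("scene")
for p in(-15,-8,0,8,15):
    a=np.deg2rad(p);u=Rz.apply([-np.cos(a),0,np.sin(a)])
    P=[T+29*u,T+18*u,T-64*u,T-75*u]
    print(p,(proj(cw,P[:2])+[280,0]).round().tolist(),((proj(cs,P)-[240,80])*2).round().tolist())
```

```text
-15 [[594.0, 210.0], [594.0, 233.0]] [[177.0, 52.0], [185.0, 47.0], [243.0, 10.0], [250.0, 6.0]]
-8 [[594.0, 213.0], [594.0, 235.0]] [[177.0, 48.0], [185.0, 44.0], [243.0, 18.0], [251.0, 15.0]]
0 [[594.0, 218.0], [594.0, 239.0]] [[177.0, 44.0], [185.0, 42.0], [243.0, 27.0], [251.0, 25.0]]
8 [[594.0, 224.0], [594.0, 242.0]] [[177.0, 39.0], [185.0, 39.0], [243.0, 36.0], [250.0, 36.0]]
15 [[594.0, 230.0], [594.0, 246.0]] [[177.0, 36.0], [185.0, 37.0], [241.0, 44.0], [248.0, 45.0]]
```

Run:
```python
from h import *
import cv2
n=8; im=np.mean([vision.capture("scene").astype(float) for _ in range(n)],0)
g=im.mean(2); print("cols",list(range(344,372)))
for r in range(86,108): print(r,g[r,344:372].astype(int))
```

```text
cols [344, 345, 346, 347, 348, 349, 350, 351, 352, 353, 354, 355, 356, 357, 358, 359, 360, 361, 362, 363, 364, 365, 366, 367, 368, 369, 370, 371]
86 [ 43  41  41  41  41  40  40  45  46  43  46 108 231 252 253 253 253 253
 253 241 197 194 197 197 196 182 124  49]
87 [ 42  41  41  41  40  40  40  42  44  55  89 207 248 252 253 253 253 253
 253 239 196 194 197 197 197 183 124  49]
88 [ 44  47  44  41  40  39  41  55  80 129 158 194 224 238 246 250 252 252
 252 235 193 196 198 198 197 182 122  48]
89 [ 41  45  44  41  39  43  75 128 173 186 184 183 185 189 204 221 234 243
 246 223 191 196 198 198 196 175 105  43]
90 [ 40  41  40  39  42  82 164 190 195 196 196 194 191 187 185 184 187 198
 209 191 189 197 198 198 197 173 100  42]
91 [ 40  39  40  40  71 162 192 197 197 197 197 197 197 196 195 192 188 185
 183 180 191 197 198 198 197 172  98  43]
92 [ 39  39  39  48 103 179 196 197 197 198 198 198 198 198 198 197 196 194
 191 189 194 197 198 198 196 165  80  38]
93 [ 38  39  39  46  91 177 196 197 197 198 198 198 198 197 196 195 192 178
 162 157 167 189 197 198 196 162  72  35]
94 [ 39  4
[... 949 characters left out ...]
 39  38  38  38  38  42  53  61  69 107 150 169 179 186 192 196
 198 199 199 199 199 198 185 124  46  29]
103 [ 41  38  39  40  39  39  45  54  60  62  64  75 103 136 153 162 171 180
 187 193 197 198 199 197 175 102  39  28]
104 [ 43  41  42  45  46  42  47  57  60  61  61  62  70  97 122 136 144 153
 162 172 181 189 194 195 170  92  37  29]
105 [ 41  38  40  44  44  41  50  58  59  60  61  60  61  71  98 115 120 128
 137 149 160 168 175 179 146  69  33  29]
106 [ 41  37  37  38  41  49  58  62  62  60  58  58  60  62  80 101 112 117
 124 137 153 160 159 154 116  53  30  28]
107 [ 43  36  38  47  63  66  56  53  57  58  57  57  58  57  64  87 107 118
 130 142 155 159 150 135  95  45  28  27]
```

The roller's edges in the scene slope at -0.25 to -0.28, against -0.26 predicted for level, so it is level within about 1–2 degrees. Handing in.

```bash
python3 -c "
from station import state,manip
s=state();print(s['tool_pos'],s['gripper_force'],s['clock']);print(manip.job_done())"
```

```text
[ 5.60265771e+02 -8.04115365e-02  2.99215354e+02] 42.809414863586426 14.4333
the job is handed in; nothing more can be done
None
```

I handed the job in at 14.4 s: the keeper lever is in the marked notch at about 1.19 rad, and the roller is drawn out and held still, level within about 2° and about 30 cm above the bench; the judge's verdict was not shown.

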